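# Bridge the ring columns with the long kiln plate

### The arm

A 6-joint arm with a two-finger parallel gripper is mounted at the origin on the work surface. World frame = base frame: x ahead of the robot, y to its left, z up, the work surface at z = 0. Lengths are in m, angles in rad, forces in N, time in s.
With the tool pointing down it reaches from about 0.425 to 0.95 m from the base axis. Payload 3.5 kg.
Tool frame: the origin (TCP) lies at the very end of the fingers, on their centre line; the grasp point (between the pads) lies 19 mm behind it; y points along the fingers, z is the direction in which the jaws open and shut, and the axes are right-handed (so a half turn about y gives the same grasp; the last joint's range is limited). The gripper opens to 85 mm and grips with 20 to 120 N. Pads are 22 mm wide; open, the fingers measure 114 mm over their backs; the gripper's body (76 mm by 85 mm) begins 54 mm behind the grasp point. The pads swing forward as they close: fully open they stand 13 mm farther back than shut.
Start: joints at [-1.275, 0.286, 1.577, -0, 1.279, -0.15], TCP at [0.291, -0.609, 0.231] pointing down, gripper open.
Joint ranges: [-2.77, 2.77], [-0.9, 2.22], [0.21, 2.48], [-1.53, 4.67], [0.24, 2.81], [-2.84, 2.84]. Speed limits (rad/s): [2.79, 2.79, 3.14, 3.14, 3.14, 3.14].

### API

Orientations are given as a unit quaternion [x, y, z, w].
In Python, from plant import ctrl, cams gives the robot as it stands.
- The arm moves only by the tool play_rows, never from a script. Its argument "steps" is a list of rows, each an object of numbers: "claw": the finger opening in cm, from 0 to 8.54; "tx", "ty", "tz": the shift along the tool's x, y, z in cm; "ax", "ay", "az": the turn, a rotation vector about the tool's x, y, z in degrees. A call has 1 to 12 rows; each row is the pose to reach, as a shift and turn from the pose commanded when the call began, along the tool's axes at that moment; what a row does not reach only later rows make up. A row lasts 1/12 s, in which the tool goes at most 41.7 mm and 7.16 degrees, less where a joint would pass 70% of its speed; a pose out of reach is approached as far as the arm can. A call with a gripper value outside its range is refused whole. The fingers move at their own pace and stop on an object; "grip_force" is the grip in N (left out, the last holds). Time passes only in rows, so rows that repeat a pose let the fingers close. It gives the time, the measured TCP pose, the force and the opening at its end, in the units of the state.
- ctrl.get_state(): the state, without advancing time (a new reading comes with each control period).
- cams.read_camera(name): name is "side" or "top"; returns (picture, depth): 480x640x3 uint8, blue, green, red; 480x640 float32, m along the optical axis (not along the pixel's ray), 0 where there is no reading.
- cams.camera_model(name): a dict with "intrinsics" (3x3 intrinsics, pixels), "distortion" ([k1, k2, p1, p2, k3] as OpenCV has them; the pictures are not rectified), "rvec" (rotation vector, rad) and "tvec" (3), from world to camera coordinates, as OpenCV has them. Camera axes: x right, y down, z forward; pixel columns grow to the right and rows downward; lengths in m; the calibration is good to about 2 mm. A picture is of the moment at which its call begins. camera_model takes no time and is no camera call.
- ctrl.sign_off(): hands the job in, once; it reports no verdict.
The state is a dict: "time": time; "qpos": joint angles; "dq": joint speeds; "joint_efforts": joint torques, N m; "eef_pos": TCP position; "tcp_rot": TCP orientation; "contact_force": force on the tool from outside, world axes, zero at the start; "wrist_torque": the same for the moment, N m; "opening": opening from 0.0 (shut) to 1.0 (fully open).
Only numpy, scipy, OpenCV 4.12 (cv2) and the standard library are available. Lean on these libraries where they do the work, as an engineer would, in place of code of your own. Each camera call takes 0.05 s, during which the arm holds its last target.

### The job

Two thin kiln plates lie in the lanes of the wooden rack. Push the longer one along its lane until its end sticks out about 5 cm past the rack's open front edge, still lying flat; then grip it by that end, carry it over and, without dropping it, lower it gently onto the taller pair of ring columns (two rings high) and let go: flat, centred over both columns and in line with them. Leave the short plate where it lies.

Things in the scene. Friction and masses are not known exactly. Their poses are not given: they have to be found in the camera images.
- long_plate: the longer kiln plate: thin flat buff ceramic bar 52 wide (its x) x 150 long (its y) x 8 mm thick, about 0.12 kg, lying loose in one of the rack's two lanes (which one varies), with its long side along the lane. Origin: centre of its underside; z up.
- rack: fixed wooden rack 146 (x) x 240 (y) x 62 mm; origin under its centre, on the table. Two lanes along y, centred at x = -33 and +33 mm, 58 wide, floor 50 mm up, walls 12 mm above the floor, ends open. Front edge: y = -120 mm (robot's right). The long plate starts with its front end 5 to 30 mm inside that edge; 60 mm or more of bare lane lies behind it. It tips off if over 75 mm projects.
- stand: taller stand, fixed: buff slab 60 (x) x 110 (y) x 10 mm with two columns of white rings, each two rings high, 40 mm across, centred at y = -24 and +24 mm; tops 54 mm above the table. Origin: centre of the slab's underside, on the table. The plate goes along the stand's y. A like stand one ring high (top 32 mm) stands some 180 mm away in x, nearer or farther: not that one.
- short_plate: the other kiln plate, 52 (x) x 100 (y) x 8 mm, lying in the other lane; to be left alone. Origin: centre of its underside.
Mind the look-alikes: they are no part of the job. Leave any green or turquoise look-alike of the stand alone.

How it is judged:
By the outcome, as a careful person would: the job done as asked, in the order asked, and still so for the second after the job is handed in, with the robot touching nothing.
It also fails if it takes over 54 s, if anything falls off the work surface, if the arm or the gripper's body presses on something with over 40 N, if the wrist force passes 120 N, or if a joint passes its speed limit or range.

## Working session

There is one attempt and no reset: what is moved stays moved. The work goes in short steps, Python scripts to look and compute and a tool call to move; the robot and the scene stay as the last step left them, time stands still between calls to the robot, and variables do not carry over. Pictures are saved under pics/ and viewed, and the job is handed in when it is done.

Besides the shell and the picture viewer there is one more tool, called after "Request:" as name(argument=value, ...) on one line, values as JSON. play_rows: Moves the arm, as the interface text tells. Its arguments: {"type":"object","properties":{"steps":{"type":"array","items":{"type":"object","properties":{"claw":{"type":"number"},"tx":{"type":"number"},"ty":{"type":"number"},"tz":{"type":"number"},"ax":{"type":"number"},"ay":{"type":"number"},"az":{"type":"number"}}}},"grip_force":{"type":"number"}},"required":["steps"]}

```bash
ls; mkdir -p pics
cat > h.py <<'E'
import numpy as np,cv2
from plant import ctrl,cams
def model(n):
    m=cams.camera_model(n);K=np.array(m["intrinsics"],float);D=np.array(m["distortion"],float)
    R,_=cv2.Rodrigues(np.array(m["rvec"],float));t=np.array(m["tvec"],float).reshape(3);return K,D,R,t
def onplane(n,px,z):
    K,D,R,t=model(n);p=cv2.undistortPoints(np.array(px,float).reshape(-1,1,2),K,D).reshape(-1,2)
    d=np.c_[p,np.ones(len(p))]@R;c=-R.T@t
    return c+d*((z-c[2])/d[:,2])[:,None]
def depthpts(n,px,dep):
    K,D,R,t=model(n);px=np.array(px,int).reshape(-1,2);p=cv2.undistortPoints(px.astype(float).reshape(-1,1,2),K,D).reshape(-1,2)
    zz=dep[px[:,1],px[:,0]];return (np.c_[p,np.ones(len(p))]*zz[:,None]-t)@R
def proj(n,P):
    K,D,R,t=model(n);return cv2.projectPoints(np.array(P,float).reshape(-1,1,3),cv2.Rodrigues(R)[0],t,K,D)[0].reshape(-1,2)
E
python3 - <<'E'
from h import *
for n in("side","top"):
    p,d=cams.read_camera(n);cv2.imwrite(f"pics/{n}0.png",p);np.savez(f"{n}0.npz",p=p,d=d)
    K,D,R,t=model(n);print(n,-R.T@t,K[0,0])
print(ctrl.get_state())
E
```

```text
pics
side [0.27735084 0.76275819 0.63790046] 501.6227894744076
top [ 0.37826266 -0.0724355   0.95247687] 463.99282527810686
{'time': 0.1, 'qpos': array([-1.27503880e+00,  2.87090097e-01,  1.57804635e+00, -1.69666277e-05,
        1.27862016e+00, -1.49988607e-01]), 'dq': array([ 1.65554203e-03, -1.48660302e-03, -4.79801681e-03, -5.47657423e-05,
       -1.92773500e-03,  4.77151292e-04]), 'joint_efforts': array([-1.42271216e-03, -4.07299018e+01, -2.93700296e+01, -2.33063729e-04,
        3.38110214e-03, -3.92770914e-06]), 'eef_pos': array([ 0.29086503, -0.60844513,  0.2300683 ]), 'tcp_rot': array([-0.15635665,  0.69037935, -0.6888541 ,  0.15623377]), 'contact_force': array([-0.14093197, -0.32721096, -0.19524877]), 'wrist_torque': array([ 0.0240691 ,  0.00958716, -0.02264964]), 'opening': 1.000225545109891}
```

View pics/top0.png

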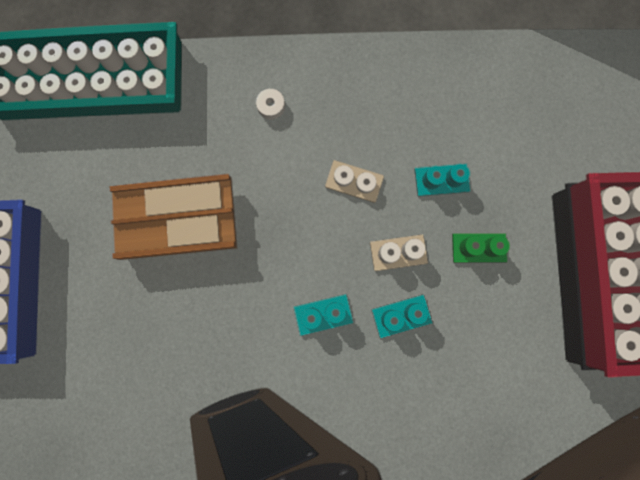

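View pics/side0.png

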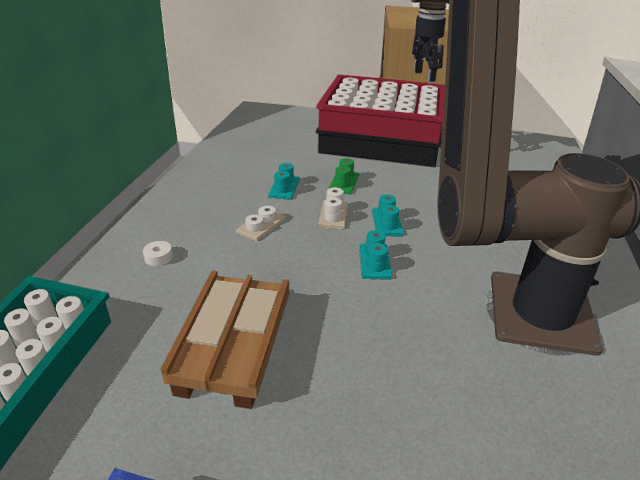

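Top view: the long plate is in the far lane at about (183,199) and the short one at (192,232). There are two buff stands, at (355,180) and (400,252). The side view shows the latter, at (334,208), as two rings high. Look-alikes are the green stand at (480,247), the turquoise ones at (442,180), (323,316) and (402,317), and the loose ring at (270,102).

```bash
cat > m.py <<'E'
from h import *
z=np.load("top0.npz");p,d=z['p'],z['d']
hsv=cv2.cvtColor(p,cv2.COLOR_BGR2HSV)
for px in [(183,199),(192,232),(355,190),(400,265),(140,205),(130,215),(391,245),(344,168)]: print(px,hsv[px[1],px[0]],d[px[1],px[0]],depthpts("top",[px],d)[0])
buff=cv2.inRange(hsv,(8,35,130),(28,110,255))
n,lab,st,c=cv2.connectedComponentsWithStats(buff)
for i in range(1,n):
    if st[i,4]<60: continue
    ys,xs=np.where(lab==i);r=cv2.minAreaRect(np.c_[xs,ys].astype(np.float32));b=cv2.boxPoints(r)
    zz=np.median(depthpts("top",np.c_[xs,ys],d)[:,2]);zp=.058 if xs.mean()<260 else .010
    w=onplane("top",b,zp);e=[np.linalg.norm(w[k]-w[(k+1)%4]) for k in range(2)]
    print("buff",st[i],"medz",zz.round(4),"\n",w.round(4),np.round(e,4),"ctr",w.mean(0).round(4))
white=cv2.inRange(hsv,(0,0,170),(40,40,255))
n,lab,st,c=cv2.connectedComponentsWithStats(white)
for i in range(1,n):
    if st[i,4]<100 or not(250<c[i][0]<520): continue
    ys,xs=np.where(lab==i);P=depthpts("top",np.c_[xs,ys],d);h=np.percentile(P[:,2],80)
    print("white",c[i].round(1),st[i],"h",h.round(4),onplane("top",[c[i]],round(h,3)).round(4))
cv2.imwrite("pics/crop1.png",cv2.resize(p[150:280,100:530],None,fx=1.86,fy=1.86,interpolation=cv2.INTER_CUBIC))
cv2.imwrite("pics/crop2.png",cv2.resize(p[165:270,100:250],None,fx=5,fy=5,interpolation=cv2.INTER_CUBIC))
E
python3 m.py
```

```text
(183, 199) [ 17  70 181] 0.91444343 [0.57214647 0.19269301 0.05649933]
(192, 232) [ 18  71 180] 0.9056495 [0.50555032 0.17420377 0.05729252]
(355, 190) [ 19  67 133] 0.959244 [ 0.58968773 -0.15154581  0.01105987]
(400, 265) [ 19  64 136] 0.93916476 [ 0.43179943 -0.23668495  0.01187596]
(140, 205) [ 14 143 144] 0.0 [ 0.37826266 -0.0724355   0.95247687]
(130, 215) [ 14 144 150] 0.91860133 [0.54466276 0.30152545 0.04979991]
(391, 245) [ 19  26 206] 0.9023046 [ 0.46887876 -0.213792    0.05357529]
(344, 168) [ 18  29 205] 0.94156754 [ 0.6308404  -0.12910122  0.03392151]
buff [325 160  59  41 796] medz 0.0099 
 [[ 0.6001 -0.0881  0.01  ]
 [ 0.6583 -0.108   0.01  ]
 [ 0.6206 -0.2131  0.01  ]
 [ 0.563  -0.1925  0.01  ]] [0.0615 0.1116] ctr [ 0.6105 -0.1504  0.01  ]
buff [ 144  182   77   34 1974] medz 0.0575 
 [[0.5947 0.2738 0.058 ]
 [0.6051 0.1215 0.058 ]
 [0.5524 0.1163 0.058 ]
 [0.5418 0.2675 0.058 ]] [0.1527 0.053 ] ctr [0.5735 0.1948 0.058 ]
buff [ 166  215   53   32 1351] medz 0.0578 
 [[0.5313 0.228  0.058 ]
 [0.5383 0.1265 0.058 ]
 [0.4859 0.1215 0.058 ]
 [0.4788 0.2222 0.058 ]] [0.1018 0.0526] ctr [0.5086 0.1745 0.058 ]
buff [370 234  57  37 834] medz 0.01 
 [[ 0.4823 -0.1769  0.01  ]
 [ 0.4956 -0.2877  0.01  ]
 [ 0.4348 -0.2934  0.01  ]
 [ 0.4218 -0.1834  0.01  ]] [0.1116 0.061 ] ctr [ 0.4586 -0.2354  0.01  ]
white [269.6 101.4] [256  89  28  26 514] h 0.0259 [[0.7816 0.021  0.026 ]]
white [343.3 174.5] [334 166  20  18 234] h 0.033 [[ 0.6177 -0.1273  0.033 ]]
white [366.  181.4] [357 173  19  18 234] h 0.0331 [[ 0.602  -0.1726  0.033 ]]
white [414.4 248.2] [405 239  20  20 266] h 0.0551 [[ 0.4611 -0.2589  0.055 ]]
white [390.2 251.6] [381 242  20  20 266] h 0.0552 [[ 0.4559 -0.2114  0.055 ]]
```

View pics/crop1.png

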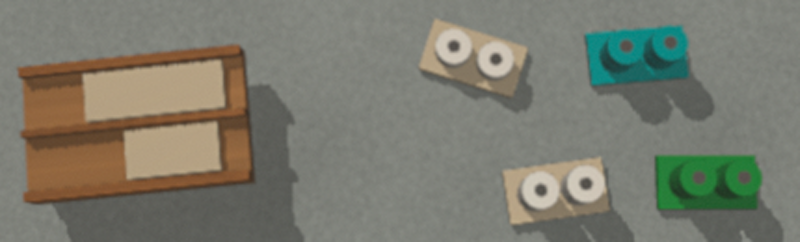

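View pics/crop2.png

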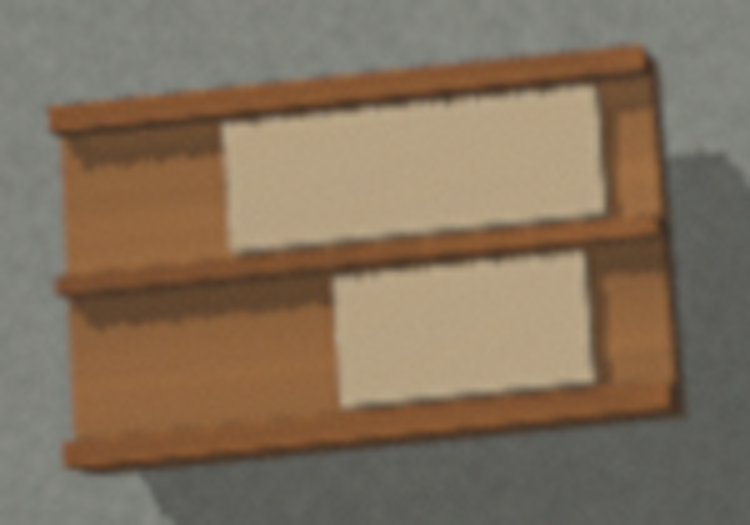

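Run:
```python
from h import *
z=np.load("top0.npz");p,d=z['p'],z['d']
hsv=cv2.cvtColor(p,cv2.COLOR_BGR2HSV)
m=cv2.inRange(hsv,(8,35,90),(28,255,255));m[:,:100]=0;m[:,245:]=0
ys,xs=np.where(m>0);P=depthpts("top",np.c_[xs,ys],d)
ok=(P[:,2]>.045)&(P[:,2]<.07);P=P[ok]
th=np.radians(4.0);ey=np.array([-np.sin(th),np.cos(th)]);ex=np.array([np.cos(th),np.sin(th)])
u=P[:,:2]@ex;v=P[:,:2]@ey
print("u",np.percentile(u,[.2,99.8]),"v",np.percentile(v,[.2,99.8]))
top=P[:,2]>.0600
for lo,hi in((.5,.54),(.54,.585),(.585,.66)): 
  s=top&(u>lo)&(u<hi)
  if s.sum()>5: print(s.sum(),np.median(u[s]),np.percentile(u[s],[5,95]),np.percentile(v[s],[1,99]),"slope deg",4+np.degrees(-np.polyfit(v[s],u[s],1)[0]))
# rack outline
n,lab,st,c=cv2.connectedComponentsWithStats(m);i=1+np.argmax(st[1:,4]);cn=max(cv2.findContours((lab==i).astype(np.uint8),0,1)[0],key=cv2.contourArea)
b=cv2.boxPoints(cv2.minAreaRect(cn));w=onplane("top",b,.062);print(b.round(1),w.round(4),(w[:,:2]@ex).round(4),(w[:,:2]@ey).round(4))
# front-edge image corners
for h,pts in ((.062,[(231,176),(234,206),(236,246)]),):
    w=onplane("top",pts,h);print(w.round(4),w[:,:2]@ex,w[:,:2]@ey)
```

```text
u [0.47999909 0.62471438] v [0.0576455  0.29835409]
69 0.5206958031228476 [0.5013186  0.53730013] [0.0911875  0.18628253] slope deg 2.9079383269101413
502 0.5537336673893927 [0.54946897 0.57657653] [0.05957389 0.29537296] slope deg 4.758669925548743
593 0.6186097729207094 [0.59654288 0.62406415] [0.06065251 0.29341359] slope deg 3.231098843084944
[[104.4 185.5]
 [230.1 172.4]
 [237.8 246.4]
 [112.2 259.5]] [[0.6038 0.3498 0.062 ]
 [0.6215 0.0977 0.062 ]
 [0.474  0.0835 0.062 ]
 [0.4555 0.3303 0.062 ]] [0.6267 0.6268 0.4787 0.4775] [0.3068 0.0541 0.0503 0.2977]
[[0.6141 0.0959 0.062 ]
 [0.5537 0.0903 0.062 ]
 [0.4749 0.087  0.062 ]] [0.61928174 0.55867072 0.47984931] [0.05279672 0.05143997 0.05363303]
```

```bash
cat >> h.py <<'E'
from scipy.spatial.transform import Rotation as Ro
def rot(yaw,flip=False):
    a=np.radians(yaw);z=np.array([np.cos(a),np.sin(a),0])*(-1 if flip else 1);y=np.array([0,0,-1.]);x=np.cross(y,z)
    return Ro.from_matrix(np.c_[x,y,z])
def go(pos,R=None,jt=True):
    s=ctrl.get_state();R0=Ro.from_quat(s["tcp_rot"]);t=R0.inv().apply(np.array(pos)-s["eef_pos"])*100
    rv=np.degrees((R0.inv()*R).as_rotvec()) if R is not None else np.zeros(3)
    print("t",round(s["time"],2),"at",s["eef_pos"].round(4),"F",s["contact_force"].round(2),"open",round(s["opening"],3));print("shift cm",t.round(2),"turn deg",rv.round(2),"q",s["qpos"].round(2))
TH=np.radians(4.0)
def uv(u,v,th=TH): return np.array([u*np.cos(th)-v*np.sin(th),u*np.sin(th)+v*np.cos(th)])
E
python3 - <<'E'
from h import *
print(Ro.from_quat(ctrl.get_state()["tcp_rot"]).as_matrix().round(3))
p=uv(.5855,.265);print(p)
for f in(0,1): go([*p,.16],rot(4,f))
E
```

```text
[[-0.902 -0.001  0.431]
 [-0.431  0.002 -0.902]
 [-0.    -1.    -0.002]]
[0.56558829 0.30519689]
t 0.1 at [ 0.2909 -0.6084  0.2301] F [-0.14 -0.33 -0.2 ] open 1.0
shift cm [-64.18   7.18 -70.58] turn deg [  0.1  -68.46  -0.09] q [-1.28  0.29  1.58 -0.    1.28 -0.15]
t 0.1 at [ 0.2909 -0.6084  0.2301] F [-0.14 -0.33 -0.2 ] open 1.0
shift cm [-64.18   7.18 -70.58] turn deg [1.0000e-01 1.1154e+02 1.1000e-01] q [-1.28  0.29  1.58 -0.    1.28 -0.15]
```

Request:
play_rows(steps=[{"claw": 0, "tx": -32.1, "ty": 3.6, "tz": -35.3, "ay": -34.2}, {"claw": 0, "tx": -32.1, "ty": 3.6, "tz": -35.3, "ay": -34.2}, {"claw": 0, "tx": -32.1, "ty": 3.6, "tz": -35.3, "ay": -34.2}, {"claw": 0, "tx": -32.1, "ty": 3.6, "tz": -35.3, "ay": -34.2}, {"claw": 0, "tx": -32.1, "ty": 3.6, "tz": -35.3, "ay": -34.2}, {"claw": 0, "tx": -32.1, "ty": 3.6, "tz": -35.3, "ay": -34.2}, {"claw": 0, "tx": -64.2, "ty": 7.2, "tz": -70.6, "ay": -68.5}, {"claw": 0, "tx": -64.2, "ty": 7.2, "tz": -70.6, "ay": -68.5}, {"claw": 0, "tx": -64.2, "ty": 7.2, "tz": -70.6, "ay": -68.5}, {"claw": 0, "tx": -64.2, "ty": 7.2, "tz": -70.6, "ay": -68.5}, {"claw": 0, "tx": -64.2, "ty": 7.2, "tz": -70.6, "ay": -68.5}, {"claw": 0, "tx": -64.2, "ty": 7.2, "tz": -70.6, "ay": -68.5}], grip_force=60)

```text
invalid input at $.steps[0]: expected keys claw, tx, ty, tz, ax, ay, az
```

```bash
python3 -c "
from h import *
go([*uv(.5855,.265),.16],rot(4))"
```

```text
t 0.1 at [ 0.2909 -0.6084  0.2301] F [-0.14 -0.33 -0.2 ] open 1.0
shift cm [-64.18   7.18 -70.58] turn deg [  0.1  -68.46  -0.09] q [-1.28  0.29  1.58 -0.    1.28 -0.15]
```

Request:
play_rows(steps=[{"claw": 0, "tx": -64.2, "ty": 7.2, "tz": -70.6, "ax": 0, "ay": -68.5, "az": 0}, {"claw": 0, "tx": -64.2, "ty": 7.2, "tz": -70.6, "ax": 0, "ay": -68.5, "az": 0}, {"claw": 0, "tx": -64.2, "ty": 7.2, "tz": -70.6, "ax": 0, "ay": -68.5, "az": 0}, {"claw": 0, "tx": -64.2, "ty": 7.2, "tz": -70.6, "ax": 0, "ay": -68.5, "az": 0}, {"claw": 0, "tx": -64.2, "ty": 7.2, "tz": -70.6, "ax": 0, "ay": -68.5, "az": 0}, {"claw": 0, "tx": -64.2, "ty": 7.2, "tz": -70.6, "ax": 0, "ay": -68.5, "az": 0}, {"claw": 0, "tx": -64.2, "ty": 7.2, "tz": -70.6, "ax": 0, "ay": -68.5, "az": 0}, {"claw": 0, "tx": -64.2, "ty": 7.2, "tz": -70.6, "ax": 0, "ay": -68.5, "az": 0}, {"claw": 0, "tx": -64.2, "ty": 7.2, "tz": -70.6, "ax": 0, "ay": -68.5, "az": 0}, {"claw": 0, "tx": -64.2, "ty": 7.2, "tz": -70.6, "ax": 0, "ay": -68.5, "az": 0}, {"claw": 0, "tx": -64.2, "ty": 7.2, "tz": -70.6, "ax": 0, "ay": -68.5, "az": 0}, {"claw": 0, "tx": -64.2, "ty": 7.2, "tz": -70.6, "ax": 0, "ay": -68.5, "az": 0}], grip_force=60)

```text
time: 1.1
eef_pos: [0.4345, -0.1294, 0.1933]
tcp_rot: [-0.517, 0.482, -0.482, 0.517]
contact_force: [1.5, -0.6, 0.8]
opening: 0.001
```

```bash
python3 -c "
from h import *
go([*uv(.5855,.265),.16],rot(4))"
```

```text
t 1.1 at [ 0.4345 -0.1294  0.1933] F [ 1.52 -0.57  0.76] open 0.001
shift cm [-42.44   3.34  16.13] turn deg [ 0.    0.03 -0.01] q [-0.51 -0.18  2.14  0.    1.19 -0.58]
```

Request:
play_rows(steps=[{"claw": 0, "tx": -42.4, "ty": 3.3, "tz": 16.1, "ax": 0, "ay": 0, "az": 0}, {"claw": 0, "tx": -42.4, "ty": 3.3, "tz": 16.1, "ax": 0, "ay": 0, "az": 0}, {"claw": 0, "tx": -42.4, "ty": 3.3, "tz": 16.1, "ax": 0, "ay": 0, "az": 0}, {"claw": 0, "tx": -42.4, "ty": 3.3, "tz": 16.1, "ax": 0, "ay": 0, "az": 0}, {"claw": 0, "tx": -42.4, "ty": 3.3, "tz": 16.1, "ax": 0, "ay": 0, "az": 0}, {"claw": 0, "tx": -42.4, "ty": 3.3, "tz": 16.1, "ax": 0, "ay": 0, "az": 0}, {"claw": 0, "tx": -42.4, "ty": 3.3, "tz": 16.1, "ax": 0, "ay": 0, "az": 0}, {"claw": 0, "tx": -42.4, "ty": 3.3, "tz": 16.1, "ax": 0, "ay": 0, "az": 0}, {"claw": 0, "tx": -42.4, "ty": 3.3, "tz": 16.1, "ax": 0, "ay": 0, "az": 0}, {"claw": 0, "tx": -42.4, "ty": 3.3, "tz": 16.1, "ax": 0, "ay": 0, "az": 0}, {"claw": 0, "tx": -42.4, "ty": 3.3, "tz": 16.1, "ax": 0, "ay": 0, "az": 0}, {"claw": 0, "tx": -42.4, "ty": 3.3, "tz": 16.1, "ax": 0, "ay": 0, "az": 0}])

```text
time: 2.1
eef_pos: [0.5654, 0.3082, 0.159]
tcp_rot: [-0.518, 0.482, -0.48, 0.519]
contact_force: [-0.8, -0.1, -0.2]
opening: 0.005
```

```bash
python3 -c "
from h import *
go([*uv(.5855,.265),.16],rot(4))
go([*uv(.5855,.265),.054],rot(4))"
```

```text
t 2.1 at [0.5654 0.3082 0.159 ] F [-0.79 -0.14 -0.22] open 0.005
shift cm [ 0.3 -0.1 -0. ] turn deg [ 0.05  0.31 -0.11] q [0.34 0.28 1.72 0.   1.14 0.26]
t 2.1 at [0.5654 0.3082 0.159 ] F [-0.79 -0.14 -0.22] open 0.005
shift cm [3.20e-01 1.05e+01 1.00e-02] turn deg [ 0.05  0.31 -0.11] q [0.34 0.28 1.72 0.   1.14 0.26]
```

Request:
play_rows(steps=[{"claw": 0, "tx": 0, "ty": 2, "tz": 0, "ax": 0, "ay": 0.3, "az": 0}, {"claw": 0, "tx": 0, "ty": 4.5, "tz": 0, "ax": 0, "ay": 0.3, "az": 0}, {"claw": 0, "tx": 0, "ty": 7, "tz": 0, "ax": 0, "ay": 0.3, "az": 0}, {"claw": 0, "tx": 0, "ty": 9, "tz": 0, "ax": 0, "ay": 0.3, "az": 0}, {"claw": 0, "tx": 0, "ty": 9.7, "tz": 0, "ax": 0, "ay": 0.3, "az": 0}, {"claw": 0, "tx": 0, "ty": 10.1, "tz": 0, "ax": 0, "ay": 0.3, "az": 0}, {"claw": 0, "tx": 0, "ty": 10.4, "tz": 0, "ax": 0, "ay": 0.3, "az": 0}, {"claw": 0, "tx": 0, "ty": 10.4, "tz": 0, "ax": 0, "ay": 0.3, "az": 0}])

```text
time: 2.77
eef_pos: [0.5659, 0.3027, 0.0574]
tcp_rot: [-0.516, 0.483, -0.484, 0.516]
contact_force: [-0.2, -0.4, 0.7]
opening: 0.0
```

```bash
python3 -c "
from h import *
for n in('top','side'):
  p,d=cams.read_camera(n);cv2.imwrite(f'pics/{n}1.png',p)
  cv2.imwrite(f'pics/{n}1c.png',cv2.resize(p[150:280,90:260] if n=='top' else p[230:410,130:330],None,fx=3.5,fy=3.3))
go([*uv(.5855,.169),.054],rot(4))"
```

```text
t 2.87 at [0.5664 0.303  0.0583] F [0.73 0.49 0.52] open 0.002
shift cm [ 9.37  0.43 -0.03] turn deg [-0.15 -0.27 -0.04] q [0.33 0.4  1.77 0.   0.97 0.27]
```

View pics/side1c.png

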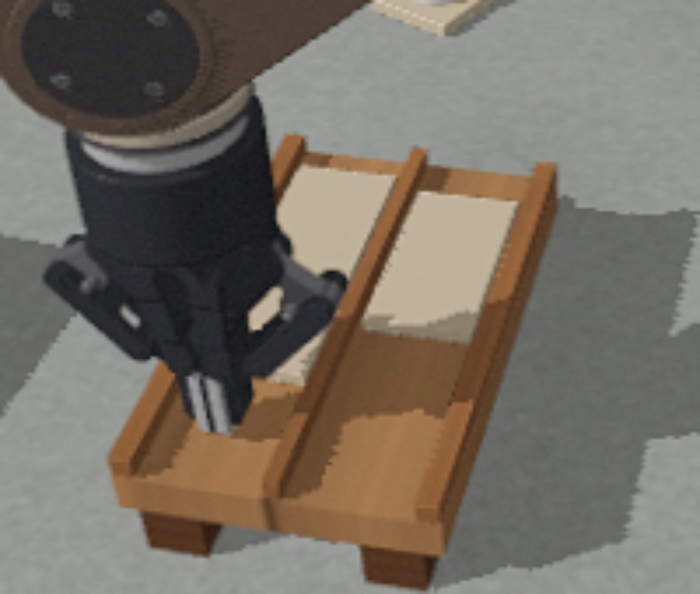

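View pics/top1c.png

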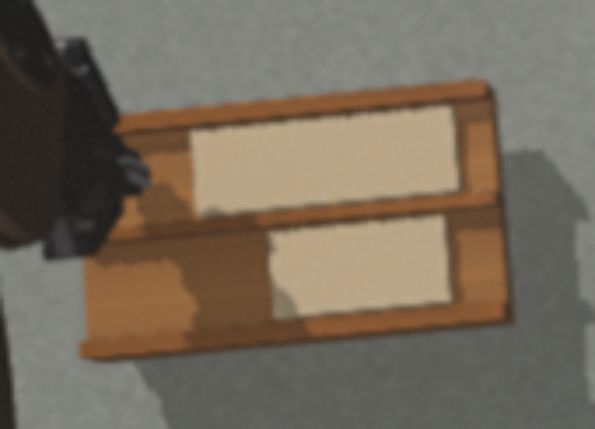

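Request:
play_rows(steps=[{"claw": 0, "tx": 0, "ty": 0.4, "tz": 0, "ax": 0, "ay": 0, "az": 0}, {"claw": 0, "tx": 1, "ty": 0.4, "tz": 0, "ax": 0, "ay": 0, "az": 0}, {"claw": 0, "tx": 2, "ty": 0.4, "tz": 0, "ax": 0, "ay": 0, "az": 0}, {"claw": 0, "tx": 2.5, "ty": 0.4, "tz": 0, "ax": 0, "ay": 0, "az": 0}, {"claw": 0, "tx": 3, "ty": 0.4, "tz": 0, "ax": 0, "ay": 0, "az": 0}, {"claw": 0, "tx": 3.6, "ty": 0.4, "tz": 0, "ax": 0, "ay": 0, "az": 0}, {"claw": 0, "tx": 4.2, "ty": 0.4, "tz": 0, "ax": 0, "ay": 0, "az": 0}, {"claw": 0, "tx": 4.9, "ty": 0.4, "tz": 0, "ax": 0, "ay": 0, "az": 0}, {"claw": 0, "tx": 5.6, "ty": 0.4, "tz": 0, "ax": 0, "ay": 0, "az": 0}, {"claw": 0, "tx": 6.2, "ty": 0.4, "tz": 0, "ax": 0, "ay": 0, "az": 0}, {"claw": 0, "tx": 6.7, "ty": 0.4, "tz": 0, "ax": 0, "ay": 0, "az": 0}, {"claw": 0, "tx": 7, "ty": 0.4, "tz": 0, "ax": 0, "ay": 0, "az": 0}])

```text
time: 3.87
eef_pos: [0.5701, 0.2322, 0.0529]
tcp_rot: [-0.516, 0.484, -0.484, 0.516]
contact_force: [-0.2, 1.0, 1.9]
opening: -0.001
```

```bash
cat > look.py <<'E'
import sys
from h import *
k=sys.argv[1]
P={}
for n in('top','side'):
  p,d=cams.read_camera(n);cv2.imwrite(f'pics/{n}{k}.png',p);P[n]=(p,d)
  cv2.imwrite(f'pics/{n}{k}c.png',cv2.resize(p[150:280,90:290] if n=='top' else p[210:410,130:350],None,fx=3,fy=3))
p,d=P['top'];hsv=cv2.cvtColor(p,cv2.COLOR_BGR2HSV)
m=cv2.inRange(hsv,(8,35,120),(28,110,255));m[:,300:]=0
n,lab,st,c=cv2.connectedComponentsWithStats(m)
for i in range(1,n):
    if st[i,4]<200: continue
    ys,xs=np.where(lab==i);w=onplane("top",np.c_[xs,ys],.058)[:,:2]
    ex=np.array([np.cos(TH),np.sin(TH)]);ey=np.array([-np.sin(TH),np.cos(TH)])
    b=onplane("top",cv2.boxPoints(cv2.minAreaRect(np.c_[xs,ys].astype(np.float32))),.058)
    print("buff",st[i],"u",np.percentile(w@ex,[1,99]).round(4),"v",np.percentile(w@ey,[1,99]).round(4),b[:,:2].round(4).tolist())
s=ctrl.get_state();print(s["time"],s["eef_pos"],"uv",s["eef_pos"][:2]@ex,s["eef_pos"][:2]@ey,s["contact_force"],s["opening"])
E
python3 look.py 2
```

```text
buff [ 168  180   77   33 2034] u [0.5586 0.6115] v [0.0318 0.18  ] [[0.5981, 0.2255], [0.6084, 0.073], [0.5543, 0.0682], [0.5439, 0.2195]]
buff [ 166  215   53   32 1371] u [0.4933 0.5453] v [0.0885 0.1878] [[0.5317, 0.2279], [0.5388, 0.1252], [0.4854, 0.12], [0.4782, 0.222]]
3.9667 [0.57001068 0.2321766  0.05268331] uv 0.5848179839065137 0.19184909804421352 [ 0.37301615 -0.25035438  0.75853463] 0.004332793454150894
```

View pics/top2c.png

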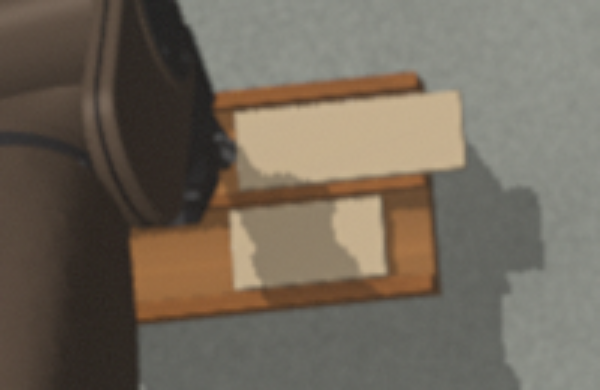

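Request:
play_rows(steps=[{"claw": 0, "tx": 0.4, "ty": 0, "tz": 0, "ax": 0, "ay": 0, "az": 0}, {"claw": 0, "tx": 0.9, "ty": 0, "tz": 0, "ax": 0, "ay": 0, "az": 0}, {"claw": 0, "tx": 1.4, "ty": 0, "tz": 0, "ax": 0, "ay": 0, "az": 0}, {"claw": 0, "tx": 1.8, "ty": 0, "tz": 0, "ax": 0, "ay": 0, "az": 0}, {"claw": 0, "tx": 2.1, "ty": 0, "tz": 0, "ax": 0, "ay": 0, "az": 0}, {"claw": 0, "tx": 2.3, "ty": 0, "tz": 0, "ax": 0, "ay": 0, "az": 0}, {"claw": 0, "tx": 2.3, "ty": 0, "tz": 0, "ax": 0, "ay": 0, "az": 0}])

```text
time: 4.55
eef_pos: [0.5714, 0.2093, 0.0526]
tcp_rot: [0.516, -0.483, 0.484, -0.516]
contact_force: [-0.3, 0.4, 0.2]
opening: -0.003
```

```bash
python3 look.py 3
```

```text
buff [ 179  179   78   33 2033] u [0.5587 0.6114] v [0.0086 0.1567] [[0.5997, 0.2024], [0.6101, 0.0498], [0.5559, 0.0452], [0.5454, 0.1966]]
buff [ 166  215   53   32 1362] u [0.4933 0.5453] v [0.0883 0.1873] [[0.5315, 0.2277], [0.5384, 0.1251], [0.4852, 0.1201], [0.4783, 0.222]]
4.65 [0.57141403 0.20965041 0.05262273] uv 0.5846465684099004 0.16927988766211377 [-0.27343518 -0.09738157  0.36518654] 0.0005325744717122685
```

View pics/top3c.png

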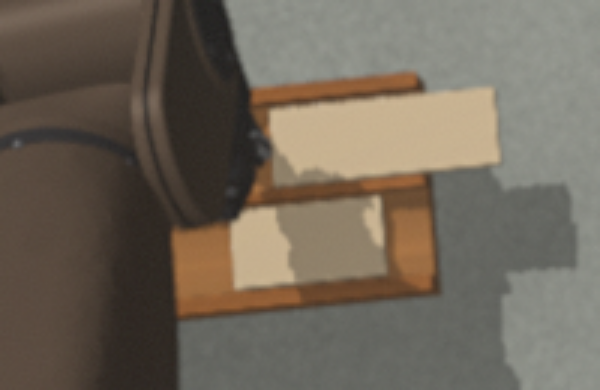

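View pics/side3c.png

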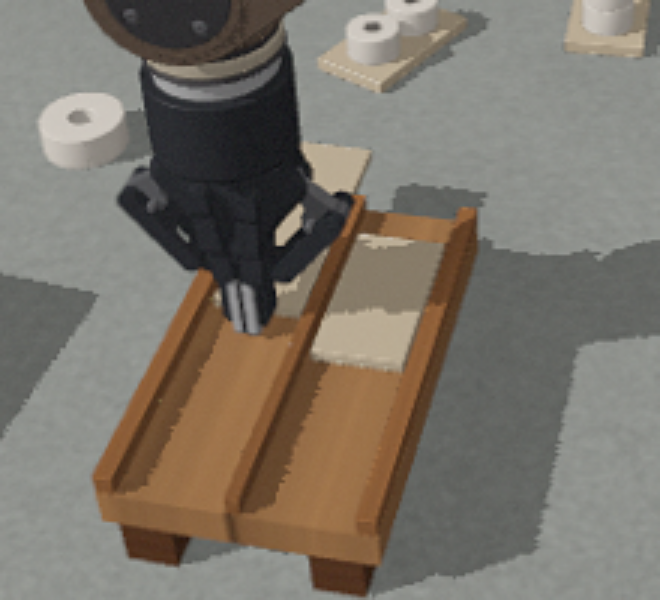

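Request:
play_rows(steps=[{"claw": 0, "tx": -0.5, "ty": 0, "tz": 0, "ax": 0, "ay": 0, "az": 0}, {"claw": 0, "tx": -1, "ty": 0, "tz": 0, "ax": 0, "ay": 0, "az": 0}, {"claw": 0, "tx": -1, "ty": -3, "tz": 0, "ax": 0, "ay": 0, "az": 0}, {"claw": 8.5, "tx": -1, "ty": -7, "tz": 0, "ax": 0, "ay": 0, "az": 0}, {"claw": 8.5, "tx": 1, "ty": -9, "tz": 0, "ax": 0, "ay": 0, "az": 0}, {"claw": 8.5, "tx": 5, "ty": -9, "tz": 0, "ax": 0, "ay": 0, "az": 0}, {"claw": 8.5, "tx": 9, "ty": -9, "tz": 0, "ax": 0, "ay": 0, "az": 0}, {"claw": 8.5, "tx": 12, "ty": -9, "tz": 0, "ax": 0, "ay": 0, "az": 0}, {"claw": 8.5, "tx": 13.5, "ty": -9, "tz": 0, "ax": 0, "ay": 0, "az": 0}, {"claw": 8.5, "tx": 13.9, "ty": -9, "tz": 0, "ax": 0, "ay": 0, "az": 0}, {"claw": 8.5, "tx": 13.9, "ty": -9, "tz": 0, "ax": 0, "ay": 0, "az": 0}])

```text
time: 5.57
eef_pos: [0.5807, 0.0708, 0.1427]
tcp_rot: [-0.516, 0.484, -0.484, 0.516]
contact_force: [-0.4, -0.1, 0.8]
opening: 0.995
```

```bash
python3 look.py 4;python3 -c "
from h import *
go([*uv(.585,.030),.031],rot(4))"
```

```text
buff [241 179  16  27 354] u [0.5584 0.6107] v [0.0075 0.0355] [[0.6084, 0.0768], [0.6074, 0.047], [0.5551, 0.0476], [0.5561, 0.0772]]
buff [ 66 360  39  60 619] u [0.182  0.2818] v [0.3336 0.4014] [[0.1644, 0.4215], [0.2735, 0.3771], [0.256, 0.3331], [0.1476, 0.3775]]
5.6667 [0.58040565 0.07230458 0.14258783] uv 0.5840355225734536 0.031641399740407805 [0.67861216 0.58294401 0.53961821] 0.9963743627700467
t 5.67 at [0.5804 0.0723 0.1426] F [0.68 0.58 0.54] open 0.996
shift cm [ 0.17 11.16  0.1 ] turn deg [ 0.01 -0.22 -0.03] q [-0.05  0.18  1.88  0.    1.09 -0.12]
```

View pics/side4c.png

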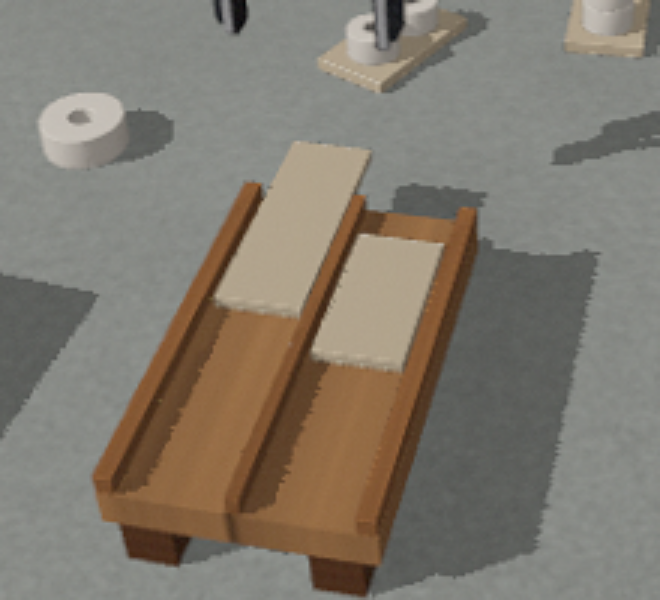

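Request:
play_rows(steps=[{"claw": 8.5, "tx": 0.1, "ty": 3, "tz": 0.1, "ax": 0, "ay": 0, "az": 0}, {"claw": 8.5, "tx": 0.1, "ty": 6, "tz": 0.1, "ax": 0, "ay": 0, "az": 0}, {"claw": 8.5, "tx": 0.1, "ty": 7.5, "tz": 0.1, "ax": 0, "ay": 0, "az": 0}, {"claw": 8.5, "tx": 0.1, "ty": 8.8, "tz": 0.1, "ax": 0, "ay": 0, "az": 0}, {"claw": 8.5, "tx": 0.1, "ty": 10, "tz": 0.1, "ax": 0, "ay": 0, "az": 0}, {"claw": 8.5, "tx": 0.1, "ty": 11.1, "tz": 0.1, "ax": 0, "ay": 0, "az": 0}, {"claw": 8.5, "tx": 0.1, "ty": 11.1, "tz": 0.1, "ax": 0, "ay": 0, "az": 0}, {"claw": 8.5, "tx": 0.1, "ty": 11.1, "tz": 0.1, "ax": 0, "ay": 0, "az": 0}])

```text
time: 6.33
eef_pos: [0.5816, 0.0706, 0.0316]
tcp_rot: [0.516, -0.483, 0.483, -0.516]
contact_force: [-0.0, -0.0, 0.4]
opening: 0.997
```

```bash
python3 look.py 5;python3 -c "
from h import *
go([*uv(.585,.030),.031],rot(4))"
```

```text
t 6.43 at [0.5826 0.0703 0.0328] F [ 0.44 -0.04 -0.69] open 0.994
shift cm [-0.05  0.18 -0.11] turn deg [-0.12 -0.25  0.01] q [-0.05  0.34  1.92  0.    0.89 -0.12]Traceback (most recent call last):
  File "look.py", line 17, in <module>
    s=ctrl.get_state();print(s["time"],s["eef_pos"],"uv",s["eef_pos"][:2]@ex,s["eef_pos"][:2]@ey,s["contact_force"],s["opening"])
                                                                          ^^
NameError: name 'ex' is not defined. Did you mean: 'hex'?
```

View pics/side5c.png

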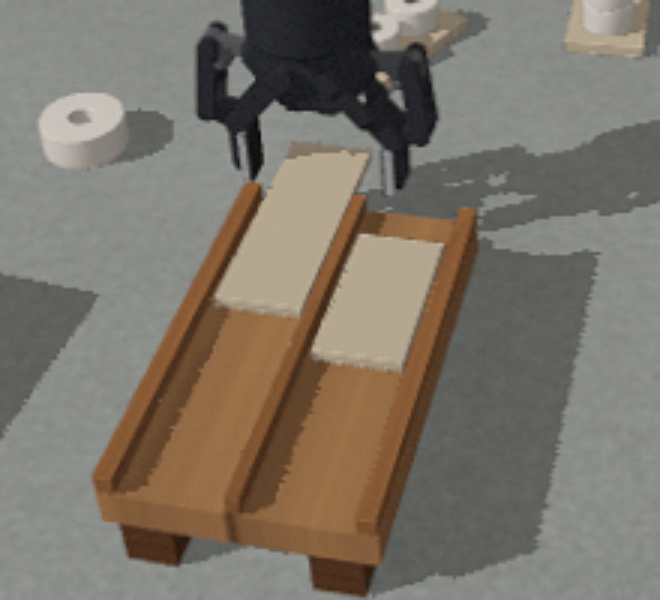

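View pics/top5c.png

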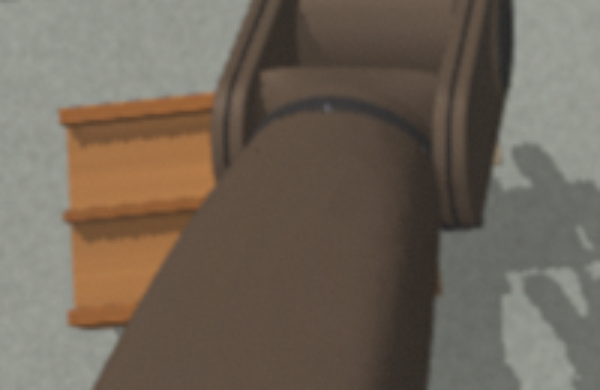

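Request:
play_rows(steps=[{"claw": 6, "tx": 0, "ty": 0, "tz": 0, "ax": 0, "ay": 0, "az": 0}, {"claw": 5.6, "tx": 0, "ty": 0, "tz": 0, "ax": 0, "ay": 0, "az": 0}, {"claw": 5.4, "tx": 0, "ty": 0, "tz": 0, "ax": 0, "ay": 0, "az": 0}, {"claw": 5.2, "tx": 0, "ty": 0, "tz": 0, "ax": 0, "ay": 0, "az": 0}, {"claw": 4.5, "tx": 0, "ty": 0, "tz": 0, "ax": 0, "ay": 0, "az": 0}, {"claw": 4, "tx": 0, "ty": 0, "tz": 0, "ax": 0, "ay": 0, "az": 0}, {"claw": 4, "tx": 0, "ty": 0, "tz": 0, "ax": 0, "ay": 0, "az": 0}, {"claw": 4, "tx": 0, "ty": 0, "tz": 0, "ax": 0, "ay": 0, "az": 0}], grip_force=80)

```text
time: 7.1
eef_pos: [0.5819, 0.0702, 0.0325]
tcp_rot: [-0.516, 0.483, -0.484, 0.516]
contact_force: [-1.9, -0.4, 6.8]
opening: 0.589
```

```bash
python3 look.py 6 2>/dev/null;python3 -c "
from h import *
go([*uv(.585,.030),.031],rot(4))"
```

```text
t 7.2 at [0.5819 0.0702 0.0325] F [-1.91 -0.35  6.15] open 0.587
shift cm [-0.06  0.15 -0.04] turn deg [-0.02 -0.25  0.01] q [-0.05  0.34  1.92 -0.    0.89 -0.12]
```

View pics/side6c.png

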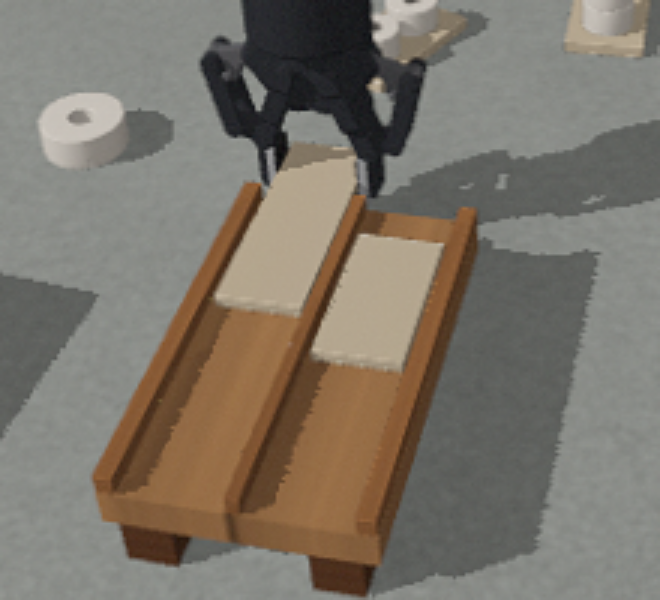

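Request:
play_rows(steps=[{"claw": 4, "tx": 0, "ty": -0.2, "tz": 0, "ax": 0, "ay": 0, "az": 0}, {"claw": 4, "tx": 0, "ty": -0.5, "tz": 0, "ax": 0, "ay": 0, "az": 0}, {"claw": 4, "tx": 0, "ty": -1, "tz": 0, "ax": 0, "ay": 0, "az": 0}, {"claw": 4, "tx": 0, "ty": -1.6, "tz": 0, "ax": 0, "ay": 0, "az": 0}, {"claw": 4, "tx": 0, "ty": -2.4, "tz": 0, "ax": 0, "ay": 0, "az": 0}, {"claw": 4, "tx": 0, "ty": -3.2, "tz": 0, "ax": 0, "ay": 0, "az": 0}, {"claw": 4, "tx": 0, "ty": -4, "tz": 0, "ax": 0, "ay": 0, "az": 0}, {"claw": 4, "tx": 0, "ty": -5, "tz": 0, "ax": 0, "ay": 0, "az": 0}, {"claw": 4, "tx": 0, "ty": -6, "tz": 0, "ax": 0, "ay": 0, "az": 0}, {"claw": 4, "tx": 0, "ty": -7, "tz": 0, "ax": 0, "ay": 0, "az": 0}, {"claw": 4, "tx": 0, "ty": -7.5, "tz": 0, "ax": 0, "ay": 0, "az": 0}, {"claw": 4, "tx": 0, "ty": -7.5, "tz": 0, "ax": 0, "ay": 0, "az": 0}])

```text
time: 8.2
eef_pos: [0.5829, 0.0703, 0.109]
tcp_rot: [-0.515, 0.482, -0.484, 0.517]
contact_force: [0.6, -0.5, -1.5]
opening: 0.589
```

```bash
cat > plate.py <<'E'
import sys
from h import *
from scipy.spatial.transform import Rotation as Ro
k=sys.argv[1]
p,d=cams.read_camera('side');cv2.imwrite(f'pics/side{k}.png',p);np.savez(f's{k}.npz',p=p,d=d)
hsv=cv2.cvtColor(p,cv2.COLOR_BGR2HSV)
m=cv2.inRange(hsv,(8,35,110),(28,115,255));n,lab,st,c=cv2.connectedComponentsWithStats(m)
s=ctrl.get_state()
for i in range(1,n):
    if st[i,4]<150: continue
    ys,xs=np.where(cv2.erode((lab==i).astype(np.uint8),np.ones((3,3)))>0)
    if len(xs)<80: continue
    P=depthpts('side',np.c_[xs,ys],d);P=P[P[:,2]>-.01]
    c0=np.median(P,0);A=P-c0
    for _ in range(4):
        U=np.linalg.svd(A-np.median(A,0),full_matrices=False)[2];r=abs((A-np.median(A,0))@U[2]);A=A[r<max(.0025,1.5*np.median(r))]
    print(st[i],"med",c0.round(4),"normal",(U[2]*np.sign(U[2][2])).round(3),"long",U[0].round(3),"zrange",np.percentile(P[:,2],[2,98]).round(4),"y",np.percentile(P[:,1],[2,98]).round(4))
print(s["time"],s["eef_pos"],s["contact_force"],s["wrist_torque"].round(3),s["opening"])
E
python3 plate.py 7; python3 -c "
import cv2;p=cv2.imread('pics/side7.png');cv2.imwrite('pics/side7c.png',cv2.resize(p[170:390,150:400],None,fx=2.7,fy=2.7))"
```

```text
[318 200  30  29 349] med [ 0.4422 -0.1881  0.0104] normal [-0.001  0.003  1.   ] long [-0.06  -0.998  0.003] zrange [0.0042 0.0132] y [-0.275  -0.1778]
[254 213  32  28 276] med [ 0.586  -0.1418  0.0104] normal [ 0.712 -0.221  0.666] long [ 0.255 -0.803 -0.539] zrange [0.006  0.0131] y [-0.1894 -0.0911]
[ 195  224   51   63 1699] med [0.5773 0.1378 0.1341] normal [0.003 0.01  1.   ] long [-0.021  1.    -0.01 ] zrange [0.1309 0.1362] y [0.0573 0.1988]
[532 225  23  33 204] med [0.0514 0.0372 0.1729] normal [-0.195 -0.058  0.979] long [-0.471  0.881 -0.041] zrange [0.1687 0.1768] y [0.0043 0.0519]
[ 233  288   45   47 1365] med [0.5071 0.1817 0.0583] normal [0.007 0.004 1.   ] long [-0.052 -0.999  0.004] zrange [0.0542 0.0605] y [0.1302 0.2244]
8.25 [0.58219676 0.070306   0.10785154] [ 0.56713055 -0.35725543 -0.74465604] [-0.066  0.025 -0.076] 0.5903606627312576
```

View pics/side7c.png

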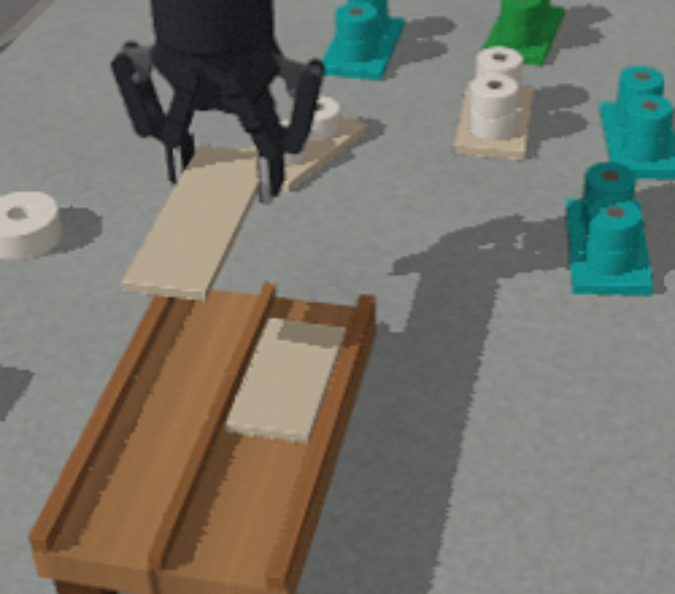

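```bash
python3 -c "
from h import *
go([.4646,-.2876,.108],rot(6.6))"
```

```text
t 8.25 at [0.5822 0.0703 0.1079] F [ 0.57 -0.36 -0.74] open 0.59
shift cm [ 3.495e+01 -3.000e-02 -1.407e+01] turn deg [-0.12 -2.85  0.02] q [-0.05  0.22  1.89 -0.    1.02 -0.12]
```

Request:
play_rows(steps=[{"claw": 4, "tx": 1, "ty": 0, "tz": -0.4, "ax": 0, "ay": 0, "az": 0}, {"claw": 4, "tx": 3, "ty": 0, "tz": -1.2, "ax": 0, "ay": -0.3, "az": 0}, {"claw": 4, "tx": 6, "ty": 0, "tz": -2.4, "ax": 0, "ay": -0.6, "az": 0}, {"claw": 4, "tx": 9, "ty": 0, "tz": -3.6, "ax": 0, "ay": -0.9, "az": 0}, {"claw": 4, "tx": 12, "ty": 0, "tz": -4.8, "ax": 0, "ay": -1.2, "az": 0}, {"claw": 4, "tx": 15, "ty": 0, "tz": -6, "ax": 0, "ay": -1.5, "az": 0}, {"claw": 4, "tx": 18, "ty": 0, "tz": -7.2, "ax": 0, "ay": -1.8, "az": 0}, {"claw": 4, "tx": 21, "ty": 0, "tz": -8.4, "ax": 0, "ay": -2, "az": 0}, {"claw": 4, "tx": 24, "ty": 0, "tz": -9.6, "ax": 0, "ay": -2.2, "az": 0}, {"claw": 4, "tx": 26.5, "ty": 0, "tz": -10.6, "ax": 0, "ay": -2.4, "az": 0}, {"claw": 4, "tx": 28, "ty": 0, "tz": -11.2, "ax": 0, "ay": -2.6, "az": 0}, {"claw": 4, "tx": 29, "ty": 0, "tz": -11.6, "ax": 0, "ay": -2.6, "az": 0}])

```text
time: 9.25
eef_pos: [0.4832, -0.2287, 0.1059]
tcp_rot: [0.527, -0.473, 0.472, -0.526]
contact_force: [-0.8, 0.4, -0.4]
opening: 0.589
```

```bash
python3 -c "
from h import *
go([.4646,-.2876,.108],rot(6.6))"
```

```text
t 9.25 at [ 0.4832 -0.2287  0.1059] F [-0.85  0.39 -0.4 ] open 0.589
shift cm [ 5.66 -0.21 -2.48] turn deg [ 0.07 -0.4  -0.03] q [-0.63  0.12  2.02 -0.    1.01 -0.74]
```

Request:
play_rows(steps=[{"claw": 4, "tx": 1.5, "ty": -0.1, "tz": -0.7, "ax": 0, "ay": -0.2, "az": 0}, {"claw": 4, "tx": 3, "ty": -0.1, "tz": -1.3, "ax": 0, "ay": -0.3, "az": 0}, {"claw": 4, "tx": 4.4, "ty": -0.1, "tz": -1.9, "ax": 0, "ay": -0.3, "az": 0}, {"claw": 4, "tx": 5.3, "ty": -0.1, "tz": -2.3, "ax": 0, "ay": -0.3, "az": 0}, {"claw": 4, "tx": 5.7, "ty": -0.1, "tz": -2.4, "ax": 0, "ay": -0.3, "az": 0}, {"claw": 4, "tx": 5.7, "ty": -0.1, "tz": -2.4, "ax": 0, "ay": -0.3, "az": 0}, {"claw": 4, "tx": 5.7, "ty": -0.1, "tz": -2.4, "ax": 0, "ay": -0.3, "az": 0}, {"claw": 4, "tx": 5.7, "ty": -0.1, "tz": -2.4, "ax": 0, "ay": -0.3, "az": 0}])

```text
time: 9.92
eef_pos: [0.4673, -0.2851, 0.1074]
tcp_rot: [-0.528, 0.47, -0.47, 0.528]
contact_force: [-0.8, 0.0, -1.3]
opening: 0.588
```

```bash
python3 plate.py 8; python3 -c "
from h import *
p,d=cams.read_camera('top');cv2.imwrite('pics/top8.png',p)
np.savez('t8.npz',p=p,d=d)
s=cv2.imread('pics/side8.png');cv2.imwrite('pics/s8c.png',cv2.resize(s[100:270,230:430],None,fx=3.5,fy=3.5))
go([.4646,-.2876,.108],rot(6.6))"
```

```text
[319 152  28  34 763] med [ 0.4582 -0.2154  0.1334] normal [0.01 0.01 1.  ] long [-0.015 -1.     0.01 ] zrange [0.1296 0.1357] y [-0.2916 -0.1573]
[318 200  30  29 348] med [ 0.442  -0.1883  0.0105] normal [0.019 0.022 1.   ] long [ 0.904  0.426 -0.027] zrange [0.0042 0.0136] y [-0.2737 -0.1782]
[236 213  50  28 435] med [ 0.5932 -0.1251  0.0102] normal [ 0.023 -0.01   1.   ] long [ 0.466  0.885 -0.002] zrange [0.0055 0.0132] y [-0.1889 -0.0899]
[ 233  288   45   47 1375] med [0.5069 0.182  0.0582] normal [0.002 0.002 1.   ] long [-0.054 -0.999  0.002] zrange [0.0545 0.0606] y [0.1298 0.2245]
9.9667 [ 0.4673339  -0.28511491  0.10753546] [ 1.39950822  0.24999731 -1.14704325] [ 0.    -0.017  0.011] 0.5854116793633946
t 10.02 at [ 0.4674 -0.2852  0.1076] F [-0.6   0.17 -1.38] open 0.59
shift cm [ 0.21 -0.04 -0.3 ] turn deg [ 0.01  0.1  -0.02] q [-0.73  0.15  1.99  0.    1.01 -0.85]
```

View pics/s8c.png

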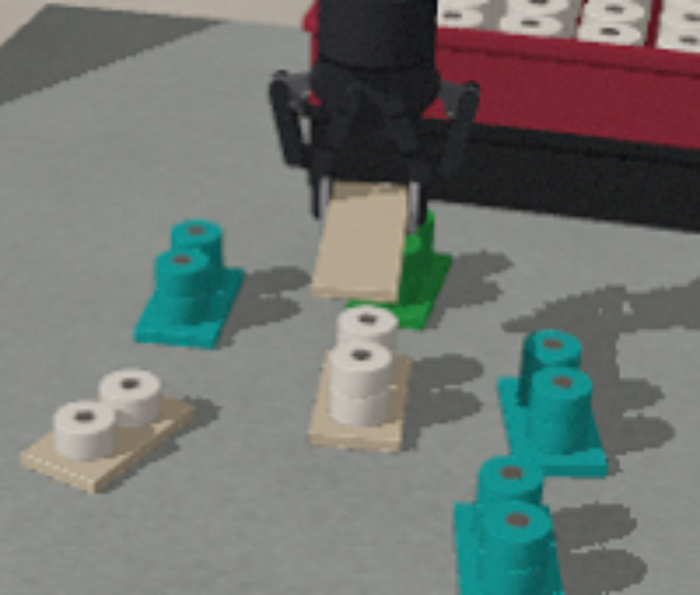

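View pics/top8.png

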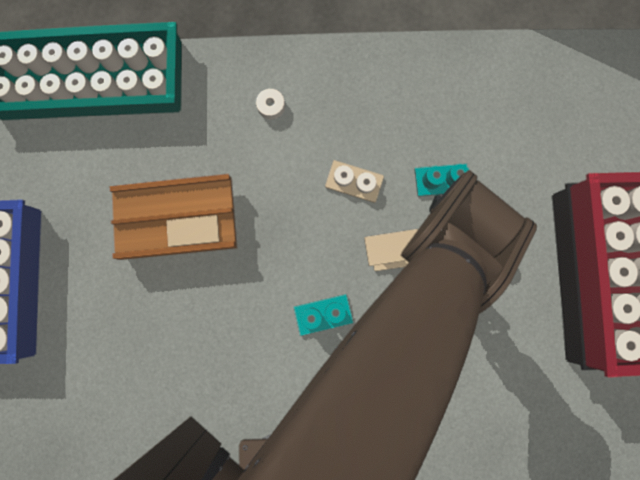

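```bash
cat > rear.py <<'E'
import sys
from h import *
def rear(n,p,d,zmin,zmax,ztop,xr=(.38,.54),yr=(-.36,-.12),th=6.6):
    hsv=cv2.cvtColor(p,cv2.COLOR_BGR2HSV);m=cv2.inRange(hsv,(8,35,100),(28,115,255))
    ys,xs=np.where(m>0);P=depthpts(n,np.c_[xs,ys],d)
    ok=(P[:,2]>zmin)&(P[:,2]<zmax)&(P[:,0]>xr[0])&(P[:,0]<xr[1])&(P[:,1]>yr[0])&(P[:,1]<yr[1])
    xs,ys=xs[ok],ys[ok];print(n,len(xs),"meanz",P[ok,2].mean().round(4))
    w=onplane(n,np.c_[xs,ys],ztop)[:,:2]
    a=np.radians(th);ex=np.array([np.cos(a),np.sin(a)]);ey=np.array([-np.sin(a),np.cos(a)])
    u=w@ex;v=w@ey
    # edges per v-bin / u-bin
    L=[];H=[];V=[]
    bins=np.arange(v.min(),v.max(),.005)
    for b in bins:
        s=(v>=b)&(v<b+.005)
        if s.sum()>8: V.append(b+.0025);L.append(u[s].min());H.append(u[s].max())
    V=np.array(V);L=np.array(L);H=np.array(H);wd=H-L;g=abs(wd-np.median(wd))<.003
    print(" width",np.median(wd).round(4),"n",g.sum())
    for nm,q in(("lo",L),("hi",H)):
        f=np.polyfit(V[g],q[g],1);print(" edge",nm,"yaw",(th-np.degrees(f[0])).round(2),"u mid",q[g].mean().round(4))
    U=np.arange(np.median(L)+.008,np.median(H)-.008,.004);R=[v[(u>=b)&(u<b+.004)].max() for b in U]
    f=np.polyfit(U+.002,R,1);print(" rear v",np.median(R).round(4),"yaw",(th+np.degrees(f[0])).round(2),"centre u",((L+H)[g].mean()/2).round(4))
if __name__=="__main__":
    k=sys.argv[1];ztop=float(sys.argv[2])
    for n,f in(("top",f"t{k}.npz"),("side",f"s{k}.npz")):
        z=np.load(f);rear(n,z['p'],z['d'],ztop-.012,ztop+.01,ztop)
    a=np.radians(6.6);c=np.array([.4585,-.2351]);print("stand u,v",c@[np.cos(a),np.sin(a)],c@[-np.sin(a),np.cos(a)])
E
python3 rear.py 8 .134
```

```text
top 1213 meanz 0.132
 width 0.0507 n 13
 edge lo yaw 7.43 u mid 0.4056
 edge hi yaw 7.25 u mid 0.4567
 rear v -0.2079 yaw 7.23 centre u 0.4312
side 763 meanz 0.1331
 width 0.0491 n 30
 edge lo yaw 6.81 u mid 0.4057
 edge hi yaw 6.72 u mid 0.4549
 rear v -0.1961 yaw 8.46 centre u 0.4303
stand u,v 0.42843968894690887 -0.28624062069363254
```

Run:
```python
from h import *
z=np.load("side0.npz");p=z['p']
for n,f,rois in(("side","side0.npz",[(322,195,345,225),(325,183,348,197)]),("top","top0.npz",[(381,242,400,261),(405,239,424,258)])):
    p=np.load(f)['p'];g=cv2.cvtColor(p,cv2.COLOR_BGR2GRAY);h=proj(n,[[.4559,-.2114,.054],[.4611,-.2589,.054]])
    for q in h:
        x,y=q.round().astype(int);c=g[y-4:y+5,x-5:x+6].astype(float);t=(c.max()+c.min())/2;w=np.clip(t-c,0,None)
        yy,xx=np.mgrid[y-4:y+5,x-5:x+6];m=np.array([(w*xx).sum(),(w*yy).sum()])/w.sum()
        print(n,q.round(1),"hole",m.round(1),onplane(n,[m],.053).round(4))
```

```text
side [332.3 201.4] hole [332.8 201.1] [[ 0.4554 -0.2149  0.053 ]]
side [334.1 191.2] hole [334.3 189.4] [[ 0.4627 -0.2693  0.053 ]]
top [390.1 251.7] hole [390.4 251.8] [[ 0.4558 -0.2121  0.053 ]]
top [414.4 248.3] hole [414.6 248.3] [[ 0.461  -0.2596  0.053 ]]
```

Request:
play_rows(steps=[{"claw": 4, "tx": 0.1, "ty": 0.3, "tz": -0.2, "ax": 0, "ay": 0.3, "az": 0}, {"claw": 4, "tx": 0.2, "ty": 1, "tz": -0.3, "ax": 0, "ay": 0.3, "az": 0}, {"claw": 4, "tx": 0.2, "ty": 2, "tz": -0.3, "ax": 0, "ay": 0.3, "az": 0}, {"claw": 4, "tx": 0.2, "ty": 3, "tz": -0.3, "ax": 0, "ay": 0.3, "az": 0}, {"claw": 4, "tx": 0.2, "ty": 4, "tz": -0.3, "ax": 0, "ay": 0.3, "az": 0}, {"claw": 4, "tx": 0.2, "ty": 5, "tz": -0.3, "ax": 0, "ay": 0.3, "az": 0}, {"claw": 4, "tx": 0.2, "ty": 5.7, "tz": -0.3, "ax": 0, "ay": 0.3, "az": 0}, {"claw": 4, "tx": 0.2, "ty": 6.2, "tz": -0.3, "ax": 0, "ay": 0.3, "az": 0}, {"claw": 4, "tx": 0.2, "ty": 6.4, "tz": -0.3, "ax": 0, "ay": 0.3, "az": 0}, {"claw": 4, "tx": 0.2, "ty": 6.5, "tz": -0.3, "ax": 0, "ay": 0.3, "az": 0}, {"claw": 4, "tx": 0.2, "ty": 6.5, "tz": -0.3, "ax": 0, "ay": 0.3, "az": 0}, {"claw": 4, "tx": 0.2, "ty": 6.5, "tz": -0.3, "ax": 0, "ay": 0.3, "az": 0}])

```text
time: 11.02
eef_pos: [0.4648, -0.2886, 0.0432]
tcp_rot: [-0.527, 0.471, -0.472, 0.527]
contact_force: [0.3, 0.1, -1.1]
opening: 0.588
```

```bash
python3 plate.py 9; python3 -c "
from h import *
p,d=cams.read_camera('top');cv2.imwrite('pics/top9.png',p)
np.savez('t9.npz',p=p,d=d)
s=cv2.imread('pics/side9.png');cv2.imwrite('pics/s9c.png',cv2.resize(s[120:270,250:430],None,fx=4,fy=4))
go([.4646,-.2876,.036],rot(6.6))"; python3 rear.py 9 .0685
```

```text
[ 318  175   30   54 1108] med [ 0.4536 -0.2092  0.0684] normal [-0.975 -0.134  0.178] long [-0.163  0.974 -0.16 ] zrange [0.0061 0.0713] y [-0.2955 -0.1598]
[236 213  50  28 439] med [ 0.5935 -0.1231  0.0104] normal [ 0.617 -0.299  0.728] long [ 0.27  -0.788 -0.553] zrange [0.005  0.0134] y [-0.1881 -0.0908]
[ 233  288   45   47 1382] med [0.5069 0.1811 0.0582] normal [0.011 0.002 1.   ] long [-0.079 -0.997  0.003] zrange [0.0542 0.0606] y [0.1301 0.2244]
11.0667 [ 0.46485935 -0.28861639  0.04333261] [-0.10214269  0.23255353 -1.60054526] [-0.059 -0.006 -0.024] 0.5898325311549258
t 11.12 at [ 0.4648 -0.2886  0.0433] F [-0.17 -0.23 -1.47] open 0.588
shift cm [-0.1   0.73 -0.01] turn deg [-0.05 -0.26  0.05] q [-0.74  0.24  2.01 -0.    0.89 -0.85]
top 1078 meanz 0.0678
 width 0.0509 n 15
 edge lo yaw 6.6 u mid 0.4035
 edge hi yaw 6.99 u mid 0.4544
 rear v -0.2109 yaw 7.2 centre u 0.4289
side 771 meanz 0.0686
 width 0.049 n 31
 edge lo yaw 6.76 u mid 0.4035
 edge hi yaw 6.39 u mid 0.4522
 rear v -0.2022 yaw 5.98 centre u 0.4278
stand u,v 0.42843968894690887 -0.28624062069363254
```

View pics/s9c.png

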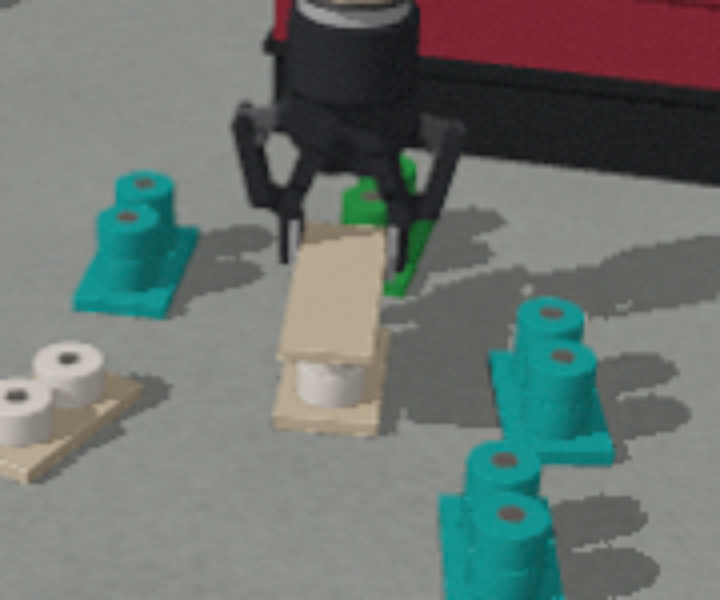

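Request:
play_rows(steps=[{"claw": 4, "tx": 0, "ty": 0.1, "tz": 0, "ax": 0, "ay": 0, "az": 0}, {"claw": 4, "tx": 0, "ty": 0.2, "tz": 0, "ax": 0, "ay": 0, "az": 0}, {"claw": 4, "tx": 0, "ty": 0.3, "tz": 0, "ax": 0, "ay": 0, "az": 0}, {"claw": 4, "tx": 0, "ty": 0.4, "tz": 0, "ax": 0, "ay": 0, "az": 0}, {"claw": 4, "tx": 0, "ty": 0.45, "tz": 0, "ax": 0, "ay": 0, "az": 0}, {"claw": 4, "tx": 0, "ty": 0.5, "tz": 0, "ax": 0, "ay": 0, "az": 0}, {"claw": 4, "tx": 0, "ty": 0.5, "tz": 0, "ax": 0, "ay": 0, "az": 0}, {"claw": 4, "tx": 0, "ty": 0.5, "tz": 0, "ax": 0, "ay": 0, "az": 0}])

```text
time: 11.78
eef_pos: [0.4644, -0.2883, 0.0377]
tcp_rot: [0.527, -0.472, 0.472, -0.527]
contact_force: [0.6, -0.0, -1.8]
opening: 0.592
```

No contact yet, so I continue in small steps.

Request:
play_rows(steps=[{"claw": 4, "tx": 0, "ty": 0.05, "tz": 0, "ax": 0, "ay": 0, "az": 0}, {"claw": 4, "tx": 0, "ty": 0.1, "tz": 0, "ax": 0, "ay": 0, "az": 0}, {"claw": 4, "tx": 0, "ty": 0.1, "tz": 0, "ax": 0, "ay": 0, "az": 0}, {"claw": 4, "tx": 0, "ty": 0.1, "tz": 0, "ax": 0, "ay": 0, "az": 0}])

```text
time: 12.12
eef_pos: [0.4646, -0.2884, 0.0369]
tcp_rot: [-0.527, 0.471, -0.472, 0.527]
contact_force: [-0.4, -0.3, 0.1]
opening: 0.591
```

Request:
play_rows(steps=[{"claw": 4, "tx": 0, "ty": 0.05, "tz": 0, "ax": 0, "ay": 0, "az": 0}, {"claw": 4, "tx": 0, "ty": 0.05, "tz": 0, "ax": 0, "ay": 0, "az": 0}, {"claw": 4, "tx": 0, "ty": 0.05, "tz": 0, "ax": 0, "ay": 0, "az": 0}, {"claw": 4, "tx": 0, "ty": 0.05, "tz": 0, "ax": 0, "ay": 0, "az": 0}])

```text
time: 12.45
eef_pos: [0.4646, -0.2884, 0.0368]
tcp_rot: [0.527, -0.471, 0.472, -0.527]
contact_force: [-1.8, 1.3, 4.4]
opening: 0.592
```

Request:
play_rows(steps=[{"claw": 4, "tx": 0, "ty": 0.03, "tz": 0, "ax": 0, "ay": 0, "az": 0}, {"claw": 4, "tx": 0, "ty": 0.03, "tz": 0, "ax": 0, "ay": 0, "az": 0}, {"claw": 4, "tx": 0, "ty": 0.03, "tz": 0, "ax": 0, "ay": 0, "az": 0}])

```text
time: 12.7
eef_pos: [0.4646, -0.2884, 0.0367]
tcp_rot: [0.527, -0.472, 0.471, -0.527]
contact_force: [-2.6, 1.6, 7.3]
opening: 0.592
```

```bash
python3 plate.py 10; python3 -c "
from h import *
p,d=cams.read_camera('top');cv2.imwrite('pics/top10.png',p)
np.savez('t10.npz',p=p,d=d)
s=cv2.imread('pics/side10.png');cv2.imwrite('pics/s10c.png',cv2.resize(s[120:270,250:430],None,fx=4,fy=4))"; python3 rear.py 10 .062
```

```text
[ 318  178   30   51 1084] med [ 0.4536 -0.2093  0.0626] normal [0.985 0.169 0.021] long [ 0.159 -0.875 -0.458] zrange [0.0064 0.0653] y [-0.2981 -0.1601]
[236 213  50  28 442] med [ 0.5943 -0.1223  0.0103] normal [ 0.015 -0.011  1.   ] long [0.45  0.893 0.003] zrange [0.0054 0.0127] y [-0.1894 -0.0922]
[ 233  288   45   47 1380] med [0.5069 0.1818 0.0581] normal [ 0.864 -0.14   0.483] long [-0.257  0.702  0.665] zrange [0.054  0.0603] y [0.1299 0.2245]
12.75 [ 0.4645534  -0.28838996  0.03669798] [-3.4329749   1.77327835  6.54922437] [0.3   0.43  0.022] 0.5875392366398123
top 1067 meanz 0.0621
 width 0.051 n 15
 edge lo yaw 6.4 u mid 0.4032
 edge hi yaw 6.85 u mid 0.4542
 rear v -0.2109 yaw 7.56 centre u 0.4287
side 764 meanz 0.0627
 width 0.049 n 31
 edge lo yaw 6.98 u mid 0.4033
 edge hi yaw 6.68 u mid 0.4522
 rear v -0.2038 yaw 7.91 centre u 0.4278
stand u,v 0.42843968894690887 -0.28624062069363254
```

View pics/s10c.png

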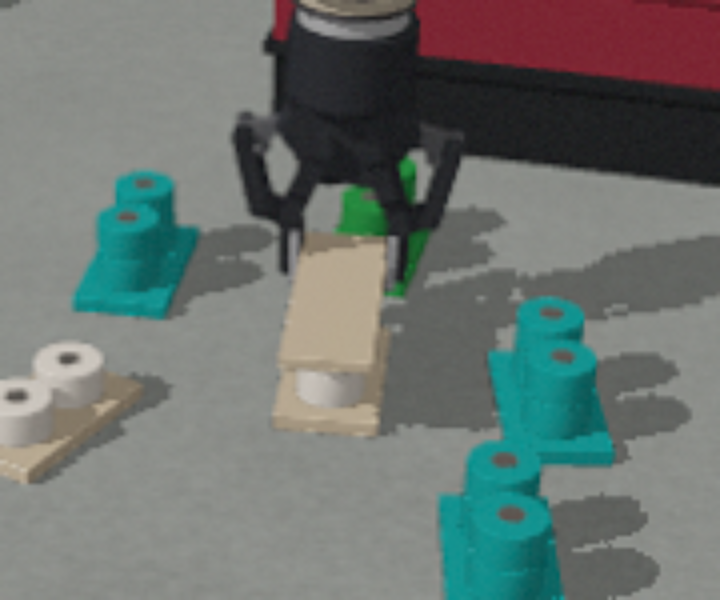

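Request:
play_rows(steps=[{"claw": 4.9, "tx": 0, "ty": 0, "tz": 0, "ax": 0, "ay": 0, "az": 0}, {"claw": 5.0, "tx": 0, "ty": 0, "tz": 0, "ax": 0, "ay": 0, "az": 0}, {"claw": 5.1, "tx": 0, "ty": 0, "tz": 0, "ax": 0, "ay": 0, "az": 0}, {"claw": 5.2, "tx": 0, "ty": 0, "tz": 0, "ax": 0, "ay": 0, "az": 0}, {"claw": 5.3, "tx": 0, "ty": 0, "tz": 0, "ax": 0, "ay": 0, "az": 0}, {"claw": 5.5, "tx": 0, "ty": 0, "tz": 0, "ax": 0, "ay": 0, "az": 0}, {"claw": 6, "tx": 0, "ty": 0, "tz": 0, "ax": 0, "ay": 0, "az": 0}, {"claw": 6.5, "tx": 0, "ty": 0, "tz": 0, "ax": 0, "ay": 0, "az": 0}, {"claw": 7, "tx": 0, "ty": 0, "tz": 0, "ax": 0, "ay": 0, "az": 0}, {"claw": 7.3, "tx": 0, "ty": 0, "tz": 0, "ax": 0, "ay": 0, "az": 0}, {"claw": 7.3, "tx": 0, "ty": 0, "tz": 0, "ax": 0, "ay": 0, "az": 0}], grip_force=20)

```text
time: 13.72
eef_pos: [0.4644, -0.2882, 0.0358]
tcp_rot: [-0.527, 0.472, -0.472, 0.527]
contact_force: [0.0, 0.9, 1.6]
opening: 0.854
```

```bash
python3 plate.py 11; python3 -c "
from h import *
s=cv2.imread('pics/side11.png');cv2.imwrite('pics/s11c.png',cv2.resize(s[120:270,250:430],None,fx=4,fy=4))"
```

```text
[ 318  178   30   51 1090] med [ 0.454  -0.2093  0.0623] normal [-0.984 -0.137  0.118] long [-0.152  0.98  -0.131] zrange [0.0062 0.0652] y [-0.2981 -0.16  ]
[236 213  50  28 441] med [ 0.5921 -0.1276  0.0102] normal [-0.002 -0.014  1.   ] long [0.417 0.909 0.013] zrange [0.0044 0.0125] y [-0.1888 -0.0914]
[ 233  288   45   47 1381] med [0.5069 0.1814 0.0581] normal [0.006 0.001 1.   ] long [-0.089 -0.996  0.002] zrange [0.054  0.0604] y [0.1295 0.224 ]
13.7667 [ 0.46446518 -0.28827891  0.03586575] [-0.11863472  0.09065836  0.94765057] [-0.004 -0.029  0.019] 0.8543546881776104
```

View pics/s11c.png

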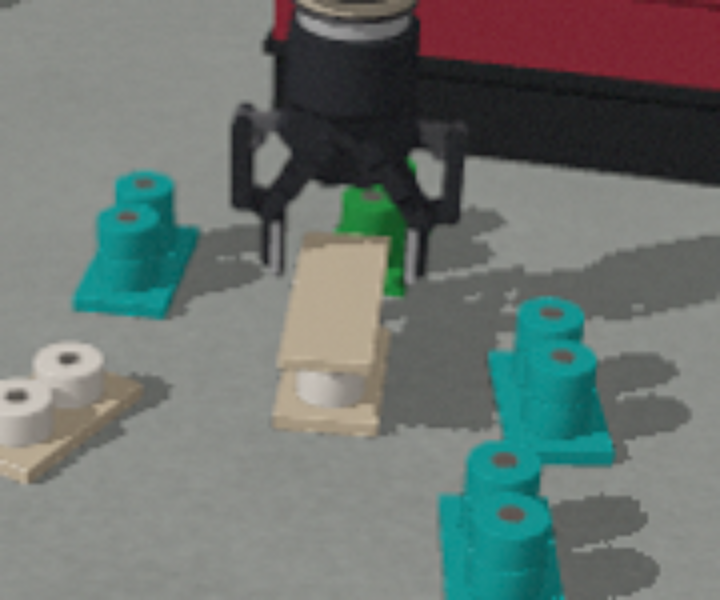

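The plate is released and resting flat. Next I lift straight up, then move back clear for a final check.

Request:
play_rows(steps=[{"claw": 7.6, "tx": 0, "ty": -0.8, "tz": 0, "ax": 0, "ay": 0, "az": 0}, {"claw": 7.6, "tx": 0, "ty": -2, "tz": 0, "ax": 0, "ay": 0, "az": 0}, {"claw": 7.6, "tx": 0, "ty": -4, "tz": 0, "ax": 0, "ay": 0, "az": 0}, {"claw": 7.6, "tx": 0, "ty": -7, "tz": 0, "ax": 0, "ay": 0, "az": 0}, {"claw": 7.6, "tx": 0, "ty": -10, "tz": 0, "ax": 0, "ay": 0, "az": 0}, {"claw": 7.6, "tx": 0, "ty": -14, "tz": 0, "ax": 0, "ay": 0, "az": 0}, {"claw": 7.6, "tx": 3, "ty": -17, "tz": 0, "ax": 0, "ay": 0, "az": 0}, {"claw": 7.6, "tx": 7, "ty": -18, "tz": 0, "ax": 0, "ay": 0, "az": 0}, {"claw": 7.6, "tx": 11, "ty": -18, "tz": 0, "ax": 0, "ay": 0, "az": 0}, {"claw": 7.6, "tx": 15, "ty": -18, "tz": 0, "ax": 0, "ay": 0, "az": 0}, {"claw": 7.6, "tx": 19, "ty": -18, "tz": 0, "ax": 0, "ay": 0, "az": 0}, {"claw": 7.6, "tx": 22, "ty": -18, "tz": 0, "ax": 0, "ay": 0, "az": 0}])

```text
time: 14.77
eef_pos: [0.4886, -0.5101, 0.2178]
tcp_rot: [0.527, -0.471, 0.473, -0.526]
contact_force: [0.5, 0.2, 0.2]
opening: 0.887
```

```bash
cat > fin.py <<'E'
from h import *
p,d=cams.read_camera('top');cv2.imwrite('pics/top12.png',p);np.savez('t12.npz',p=p,d=d)
p2,d2=cams.read_camera('side');cv2.imwrite('pics/side12.png',p2);np.savez('s12.npz',p=p2,d=d2)
cv2.imwrite('pics/f12.png',np.hstack([cv2.resize(p[200:300,340:440],(390,390)),cv2.resize(p2[150:250,280:380],(390,390))]))
hsv=cv2.cvtColor(p,cv2.COLOR_BGR2HSV);m=cv2.inRange(hsv,(8,35,100),(28,115,255));ys,xs=np.where(m>0);P=depthpts('top',np.c_[xs,ys],d)
ok=(P[:,2]>.052)&(P[:,2]<.075)&(abs(P[:,0]-.4585)<.08)&(abs(P[:,1]+.235)<.1)
Q=P[ok];A=np.c_[Q[:,:2]-[.4585,-.235],np.ones(len(Q))];print("plane",np.linalg.lstsq(A,Q[:,2],rcond=None)[0].round(4))
w=onplane('top',cv2.boxPoints(cv2.minAreaRect(np.c_[xs[ok],ys[ok]].astype(np.float32))),.062);print(w.round(4),"ctr",w.mean(0).round(4))
for a,b in((0,1),(1,2)): e=w[a]-w[b];print(np.linalg.norm(e).round(4),np.degrees(np.arctan2(e[1],e[0])).round(2))
print(ctrl.get_state()["time"],ctrl.get_state()["eef_pos"])
E
python3 fin.py;python3 rear.py 12 .062
```

```text
plane [0.0002 0.0002 0.0619]
[[ 0.476  -0.1567  0.062 ]
 [ 0.4937 -0.3077  0.062 ]
 [ 0.4416 -0.3122  0.062 ]
 [ 0.4242 -0.1621  0.062 ]] ctr [ 0.4589 -0.2347  0.062 ]
0.1521 96.69
0.0523 4.93
14.8667 [ 0.48792388 -0.51140257  0.21669481]
top 2100 meanz 0.0619
 width 0.0511 n 30
 edge lo yaw 6.6 u mid 0.4034
 edge hi yaw 6.67 u mid 0.4544
 rear v -0.2109 yaw 7.56 centre u 0.4289
side 768 meanz 0.0625
 width 0.0492 n 32
 edge lo yaw 6.79 u mid 0.4033
 edge hi yaw 6.64 u mid 0.4525
 rear v -0.2038 yaw 7.99 centre u 0.4279
stand u,v 0.42843968894690887 -0.28624062069363254
```

View pics/f12.png

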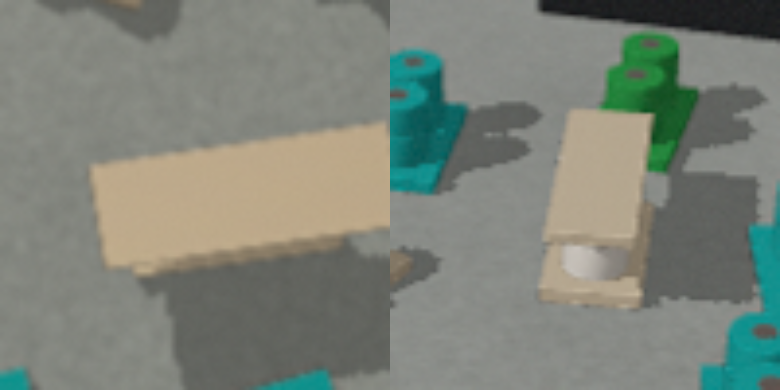

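View pics/top12.png

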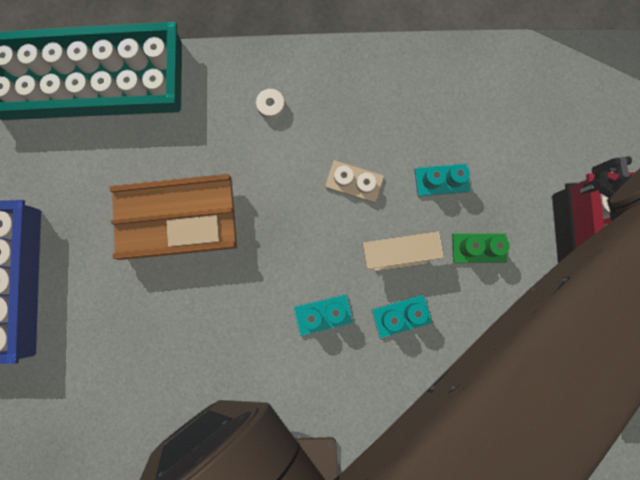

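Request:
play_rows(steps=[{"claw": 7.6, "tx": 0, "ty": -1, "tz": 0, "ax": 0, "ay": 0, "az": 0}, {"claw": 7.6, "tx": 0, "ty": -1, "tz": 0, "ax": 0, "ay": 0, "az": 0}, {"claw": 7.6, "tx": 0, "ty": -1, "tz": 0, "ax": 0, "ay": 0, "az": 0}])

```text
time: 15.12
eef_pos: [0.4894, -0.5062, 0.2283]
tcp_rot: [0.527, -0.47, 0.472, -0.527]
contact_force: [-0.0, -0.5, 0.2]
opening: 0.889
```

```bash
python3 -c "
from h import *
print(ctrl.get_state()['dq'].round(3),ctrl.sign_off())"
```

```text
the job is handed in; nothing more can be done
[ 0.004  0.005  0.019 -0.002 -0.004 -0.001] None
```

The long plate now lies flat and centred on the two-ring-high buff stand, and I handed the job in at about 15 s. I pushed it with closed fingers until about 50 mm stuck out past the rack's front edge. I then gripped that end across its width at 80 N, carried it over, and lowered it to light contact (about 7 N) before letting go.

- **Position:** the last top view puts the plate centre at (0.459, -0.235), within about 1 mm of the stand centre.
- **Alignment and flatness:** the plate is turned about 6.7°, against about 6.6° for the stand. Its top is level at z = 0.062 m.
- **Everything else:** the short plate did not move, the gripper is clear, and nothing else was touched.
- **Disagreement:** the side view put the plate's rear end about 7 mm further out than the top view did. That view also sees the plate's end face, which stretches the reading, so I relied on the top view.

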